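Fold the tortilla press shut

ROBOT

A 7-joint arm with a two-finger parallel gripper is mounted at the origin on the work surface. World frame = base frame: x ahead of the robot, y to its left, z up, the work surface at z = 0. Lengths are in m, angles in rad, forces in N, time in s.
With the tool pointing down it reaches from about 0.425 to 0.875 m from the base axis. Payload 4.7 kg.
Tool frame: the origin (TCP) lies on the front face of the gripper's body, between the roots of the fingers; the fingertips stand 70 mm ahead of it and the grasp point (between the pads) lies 51 mm ahead of it; z points along the fingers, y is the line along which they close (so a half turn about z gives the same grasp; the last joint's range is limited). The gripper opens to 87 mm and grips with 3 to 60 N. Pads are 19 mm wide; open, the fingers measure 117 mm over their backs; the gripper's body (75 mm by 190 mm) begins 51 mm behind the grasp point.
Start: joints at [-1.191, 0.321, -0.07, 1.45, 0.023, 1.371, -0.057], TCP at [0.233, 0.607, 0.292] pointing down, gripper open.
Joint ranges: [-2.86, 2.86], [-0.3, 2.09], [-1.38, 1.24], [0.06, 2.45], [-1.56, 4.7], [0.09, 2.05], [-2.69, 2.69]. Speed limits (rad/s): [2.57, 2.57, 3.14, 3.14, 3.14, 3.14, 3.14].

INTERFACE

Orientations are given as a unit quaternion [x, y, z, w].
In Python, from rig import observe, optics, manip gives the robot as it stands. The module is installed in compiled form; this text tells all that it offers.
- The arm moves only by the tool step_arm, never from a script. Its argument "rows" is a list that holds one entry, the list of rows, each a list of 7 numbers: the finger opening in cm, from 0 to 8.7, then the shift along the tool's x, y, z in cm, then the turn, a rotation vector about the tool's x, y, z in rad. In form: [[[jaw, tx, ty, tz, rx, ry, rz], ...]]. A call has 1 to 20 rows; each row is the pose to reach, as a shift and turn from the pose commanded when the call began, along the tool's axes at that moment; what a row does not reach only later rows make up. A row lasts 1/12 s, in which the tool goes at most 41.7 mm and 7.16 degrees, less where a joint would pass 70% of its speed; a pose out of reach is approached as far as the arm can. A call with a gripper value outside its range is refused whole. The fingers move at their own pace and stop on an object; the grip force is fixed at half the most. Time passes only in rows, so rows that repeat a pose let the fingers close. It gives the time, the measured TCP pose, the force, the opening and the grip force at its end, in the units of the state.
- observe(): the state, without advancing time (a new reading comes with each control period).
- optics.get_image(name): name is "scene" or "top" or "wrist"; returns a dict with "frame" (420x560x3 uint8, red, green, blue), "fx", "fy", "cx", "cy" (pixels), "position" and "attitude" of the camera in the world. Camera axes: x right, y up, looking along -z (the intrinsics and any distortion apply to the point x, -y, -z); pixel columns grow to the right and rows downward; lengths in m; the calibration is good to about 2 mm. The wrist camera is an equidistant fisheye: a pixel r from the principal point sees the ray r / f radians off the axis. A picture is of the moment at which its call begins. There is no depth.
- manip.hand_in(): hands the job in; it is judged then, once.
The state is a dict: "t": time; "joint_positions": joint angles; "qd": joint speeds; "effort": joint torques, N m; "position": TCP position; "tool_rot": TCP orientation; "ft_force": force on the tool from outside, world axes, zero at the start; "wrist_torque": the same for the moment, N m; "opening": finger opening in m; "finger_force": force on a finger pad.
Only numpy, scipy, OpenCV 4.12 (cv2) and the standard library are available. Lean on these libraries where they do the work, as an engineer would, in place of code of your own. Each camera call takes 0.05 s, during which the arm holds its last target. There are 200 camera calls.

TASK

Fold the open tortilla press shut for putting away, only by pushing with your fingertips or the outside of your fingers: first push the upper plate over from behind and down until it lies flat on the lower plate, then push the lever up, over and down until it lies fully home on top of the closed plate. Guide both steadily, without slapping or slamming them; do not pinch, lift, tip or shove the press along the counter, and leave the jar, the salt cellar and the spatula as they are. Finish with your hand clear.

Things in the scene. Friction and masses are not known exactly. Their poses are not given: they have to be found in the camera images.
- press: Cast-aluminium tortilla press, loose on the counter on rubber feet, about 1.6 kg: a level push over about 8 N slides it. Origin: on the counter under the centre of the round lower plate (170 mm across, top 28 mm up). Own +x points from the lever side to the hinge side, z up; hinge, rib, boss and lever all lie on its plane y = 0. +x points roughly to the robot's left (+y world), within 0.35 rad.
- plate_hinge (a point): Middle of the upper plate's hinge pin (along the press's y): 98 mm along +x from the press's origin, 42 mm above the counter.
- plate (a joint): Angle of the upper plate (rad): 0 = shut flat, pi/2 = upright, more = leaning back away from the lever; stop 2.05, starts 1.65 to 1.98. Tight hinge (friction 0.42 N m, more than its weight): it stays where left; pushing it takes 1 to 4 N near the rim. Disc 170 mm across, 10 mm thick, 0.38 kg. Shut, its outer face (rear when upright) is 41 mm above the counter.
- plate_rim (a point): Point of the upper plate's rim farthest from the hinge, mid-thickness, 183 mm from the hinge pin; shut, 36 mm above the counter.
- plate_boss (a point): Centre of the top of the round boss (32 mm across) on the plate's outer face, 120 mm from the hinge pin; shut, 57.5 mm above the counter. It sits on a rib 14 mm wide running from the hinge to 7 mm short of the rim; rib top 48 mm above the counter when shut (6 mm to the outer side of the pin).
- lever_pivot (a point): Middle of the lever's pivot (along the press's y): 102 mm along -x from the press's origin, 60 mm above the counter.
- lever (a joint): Angle of the lever (rad): 0 = level over the shut plate, pointing to the hinge side (home), pi/2 = upright, more = leaning out away from the press; stop 2.5, starts 1.95 to 2.35. Tight pivot (friction 0.27 N m, more than its weight): it stays where left; moving it takes 0.5 to 4 N near the end.
- lever_tip (a point): Free end of the lever, on its centre line, 215 mm from the pivot. Flat bar 22 mm wide, 12 mm thick for 120 mm, then a round grip 20 mm thick ending in a 24 mm ball; 0.2 kg. The centre line lies 5 mm off the pivot, on the upper side when home; at home it is 65 mm above the counter and the grip's top 75 mm.
- jar: Closed clear glass jar with a steel screw lid, 80 mm across, 125 mm tall, loose, on the side of the press away from the robot. Origin: centre of its underside. Leave alone.
- salt: White ceramic salt cellar with a blue band and a knobbed lid, 84 mm across, 80 mm tall, loose, near the jar; the two may be swapped. Origin: centre of its underside. Leave alone.
- spatula: Yellow silicone spatula, 260 mm long, lying on the counter roughly along y beyond the press. Leave alone.
Things that resemble listed ones, but are neither listed nor needed, are in the scene too. Leave any blue or red look-alike of the press alone.

How it is judged:
By the outcome, as a careful person would: the job done as asked, in the order asked, and still so for the second after the job is handed in, with the robot touching nothing.
It also fails if it takes over 64 s, if anything falls off the work surface, if the arm or the gripper's body presses on something with over 40 N, if the wrist force passes 120 N, or if a joint passes its speed limit or range.

## Working session

There is one attempt and no reset: what is moved stays moved. The work goes in short steps, Python scripts to look and compute and a tool call to move; the robot and the scene stay as the last step left them, time stands still between calls to the robot, and variables do not carry over. Pictures are saved under pics/ and viewed, at most 10 in all, crops included, and the job is handed in when it is done.

Besides the shell and the picture viewer there is one more tool, called after "Call:" as a command line: name --argument value ..., lists and objects as JSON in quotes. step_arm: Moves the arm, as the interface text tells. Its arguments: {"type":"object","properties":{"rows":{"type":"array","items":{"type":"array","items":{"type":"array","items":{"type":"number"}}}}},"required":["rows"]}

```bash
mkdir -p pics
cat > h.py <<'E'
import numpy as np, cv2
from scipy.spatial.transform import Rotation as R
from rig import observe, optics, manip
def save(n,f):
    d=optics.get_image(n); cv2.imwrite(f,d["frame"][:,:,::-1]); return d
E
python3 - <<'E'
from h import *
import pickle
D={}
for n in("scene","top"):
    d=save(n,f"pics/{n}0.png");D[n]=d
    print(n,d["fx"],d["fy"],d["cx"],d["cy"],d["position"],d["attitude"],d.keys())
pickle.dump(D,open("d0.pkl","wb"))
s=observe();print(s["position"],s["tool_rot"],s["ft_force"],s["t"])
E
```

```text
scene 464.6964180348788 464.6964180348788 282.2419072339622 213.785401056048 [ 1.12657471 -0.10446465  1.07115739] [0.20207452 0.16236646 0.60084819 0.75616431] dict_keys(['frame', 'fx', 'fy', 'cx', 'cy', 'position', 'attitude'])
top 479.4457856427693 479.4457856427693 282.5786736469249 219.18923262540216 [0.37812633 0.03311522 1.10180893] [-0.05531661  0.05025326  0.71400893 -0.69613643] dict_keys(['frame', 'fx', 'fy', 'cx', 'cy', 'position', 'attitude'])
[0.23241539 0.60662017 0.29126894] [ 1.81869347e-01  9.83322327e-01 -8.53925609e-04 -1.08785139e-04] [-1.34438207 -0.24484873 -0.5578812 ] 0.1
```

View pics/scene0.png

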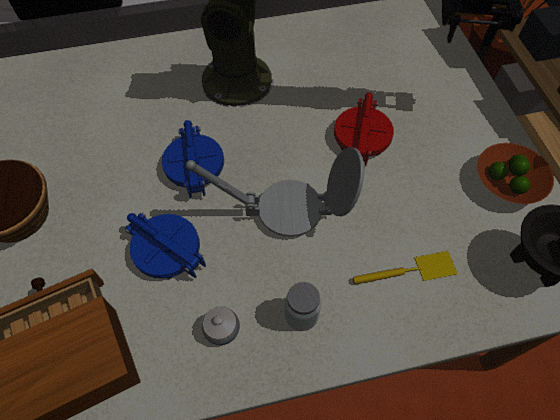

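View pics/top0.png

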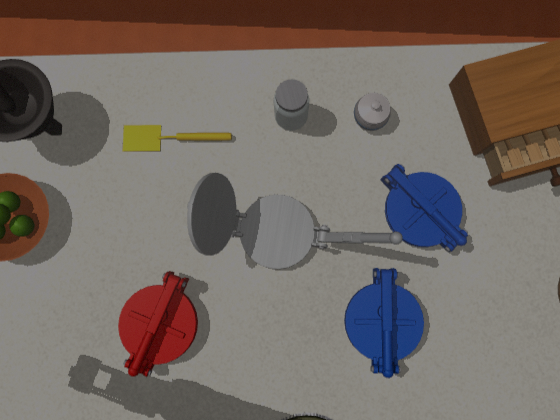

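The grey press has its lower plate at top (278,232) and scene (290,207). Three things could be mistaken for it: blue at top (424,208) and (384,320), and red at (158,325). I choose the grey one and check it in a close crop.

Run:
```python
from h import *
import pickle
D=pickle.load(open("d0.pkl","rb"))
a=D["top"]["frame"][160:285,175:415,::-1]; b=D["scene"]["frame"][135:245,170:380,::-1]
a=cv2.resize(a,None,fx=2.4,fy=2.4,interpolation=3);b=cv2.resize(b,None,fx=2.4,fy=2.4,interpolation=3)
o=np.zeros((a.shape[0]+b.shape[0],600,3),np.uint8);o[:a.shape[0],:a.shape[1]]=a;o[a.shape[0]:,:b.shape[1]]=b
o=np.clip(o*1.6,0,255).astype(np.uint8)
cv2.imwrite("pics/c1.png",o);print(a.shape,b.shape)
```

```text
(300, 576, 3) (264, 504, 3)
```

View pics/c1.png

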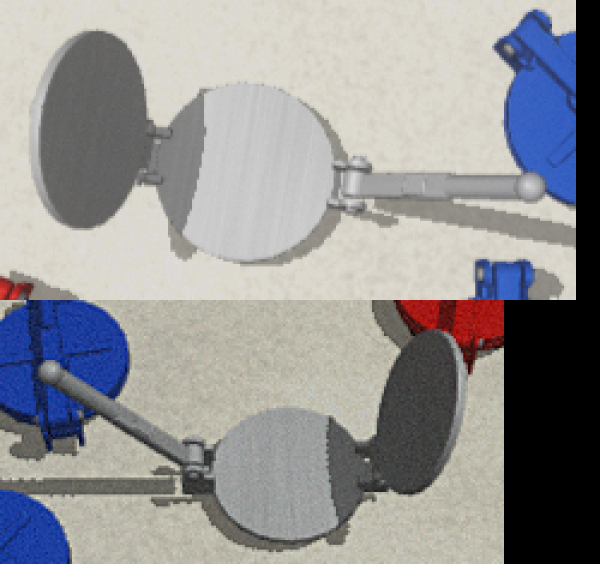

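```bash
cat > m.py <<'E'
from h import *
# press-frame points
def plate(phi,r,h): # r along from pin, h to outer side of pin
    return np.array([.098-r*np.cos(phi)+h*np.sin(phi),0,.042+r*np.sin(phi)+h*np.cos(phi)])
def lever(th,r,h=.005):
    return np.array([-.102+r*np.cos(th)-h*np.sin(th),0,.060+r*np.sin(th)+h*np.cos(th)])
def W(p,x,y,yaw): return R.from_euler('z',yaw).apply(p)+[x,y,0]
def proj(d,P):
    c=R.from_quat(d["attitude"]).inv().apply(np.asarray(P)-d["position"])
    return np.array([d["cx"]+d["fx"]*c[0]/-c[2], d["cy"]-d["fy"]*c[1]/-c[2]])
E
cat > fit.py <<'E'
from m import *
import pickle
from scipy.optimize import least_squares
D=pickle.load(open("d0.pkl","rb"))
def res(q):
    x,y,w,phi,th=q
    T,S=D["top"],D["scene"]
    P=lambda d,p:proj(d,W(p,x,y,w))
    return np.concatenate([P(T,[0,0,.028])-[277.3,231.9],P(T,lever(th,.203))-[396.3,237.9],P(T,plate(phi,.098,-.011))-[214.6,213.8],
     P(S,[0,0,.028])-[291,207.5],P(S,lever(th,.203))-[190.8,164.6],P(S,plate(phi,.098,-.011))-[344.2,181.3]])
r=least_squares(res,[.4,.05,1.6,1.8,2.1]);print(r.x.round(4),r.fun.round(1))
def px(d,u,v,z):
    d=D[d];k=R.from_quat(d["attitude"]).apply([(u-d["cx"])/d["fx"],-(v-d["cy"])/d["fy"],-1]);p=d["position"];return (p+k*(z-p[2])/k[2]).round(3)
print("plate",px("top",277.3,231.9,.028),px("scene",291,207.5,.028))
print("jar lid",px("top",292,94,.125),"salt",px("top",375,106,.075),"spat",px("top",142,138,.01),px("top",230,136,.01))
for n,u,v in(("red",158,325),("blue1",424,208),("blue2",384,320)):print(n,px("top",u,v,.05))
E
python3 fit.py
```

```text
[0.5159 0.0535 1.3753 1.9931 2.2168] [-1.  -2.1 -0.6 -0.5 -1.2 -1.2 -1.4 -2.7 -1.2 -0.6 -1.3 -1. ]
plate [0.511 0.051 0.028] [0.525 0.055 0.028]
jar lid [0.796 0.011 0.125] salt [ 0.784 -0.175  0.075] spat [0.746 0.367 0.01 ] [0.745 0.158 0.01 ]
red [0.313 0.312 0.05 ]
blue1 [ 0.554 -0.276  0.05 ]
blue2 [ 0.312 -0.174  0.05 ]
```

```bash
cat > fit2.py <<'E'
from m import *
import pickle
from scipy.optimize import least_squares
D=pickle.load(open("d0.pkl","rb"))
t=np.linspace(0,2*np.pi,90)
T,S=D["top"],D["scene"]
def px(d,P): return np.array([proj(d,p) for p in P])
def ext(q): return np.array([q[:,0].min(),q[:,0].max(),q[:,1].min(),q[:,1].max()])
ct=lambda u,v:np.array([(u+.5)/2.4+174.5,(v+.5)/2.4+159.5]); cs=lambda u,v:np.array([(u+.5)/2.4+169.5,(v-299.5)/2.4+134.5])
def e(c,l,r,a,b): return np.array([*c(l,a),*c(r,b)])[[0,2,1,3]]
def res(q):
    x,y,w,phi,th=q
    low=[W([.085*np.cos(a),.085*np.sin(a),.028],x,y,w) for a in t]
    up=[W(plate(phi,.098+.085*np.cos(a),h)+[0,.085*np.sin(a),0],x,y,w) for a in t for h in(-.011,-.001)]
    out=[]
    for d,c,lo,u,l in((T,ct,(157,334,83,0),(31,147,30,228),(531,187)),(S,cs,(213,368,407,0),(377,467,328,494),(50,371))):
        out+=[(ext(px(d,low))-e(c,*lo))[:3],ext(px(d,up))-e(c,*u),proj(d,W(lever(th,.203),x,y,w))-c(*l)]
    return np.concatenate(out)
r=least_squares(res,[.5,.05,1.4,1.9,2.1]);print(r.x.round(4),r.fun.round(1))
x,y,w,phi,th=r.x
for n,p in(("hinge",[.098,0,.042]),("rim",plate(phi,.183,-.006)),("tip",lever(th,.215)),("pivot",[-.102,0,.06])):print(n,W(p,x,y,w).round(3))
E
python3 fit2.py
```

```text
[0.5158 0.0541 1.3766 1.9486 2.2178] [-1.7 -0.1 -1.3 -1.1 -0.3 -1.2 -0.3 -0.4 -0.3 -1.1 -0.8 -1.3 -1.1 -1.1
 -1.2 -0.3 -0.8 -0.3]
hinge [0.535 0.15  0.042]
rim [0.547 0.211 0.214]
tip [ 0.47  -0.177  0.229]
pivot [ 0.496 -0.046  0.06 ]
```

Choice confirmed: the crop shows the grey press, with its plate leaning back and its lever leaning out (lower plate at crop (245,172)). The fit gives origin (0.516, 0.054), yaw 1.377, plate angle 1.95 and lever angle 2.22, all within the stated ranges. First I go behind the plate, fingers closed, with tool x turned along press +x.

Call:
step_arm --rows '[[[0,-42.5,-19.8,3.7,0,0,1.4],[0,-42.5,-19.8,3.7,0,0,1.4],[0,-42.5,-19.8,3.7,0,0,1.4],[0,-42.5,-19.8,3.7,0,0,1.4],[0,-42.5,-19.8,3.7,0,0,1.4],[0,-42.5,-19.8,3.7,0,0,1.4],[0,-42.5,-19.8,3.7,0,0,1.4],[0,-42.5,-19.8,3.7,0,0,1.4],[0,-42.5,-19.8,3.7,0,0,1.4],[0,-42.5,-19.8,3.7,0,0,1.4],[0,-42.5,-19.8,3.7,0,0,1.4],[0,-42.5,-19.8,3.7,0,0,1.4],[0,-42.5,-19.8,3.7,0,0,1.4],[0,-42.5,-19.8,3.7,0,0,1.4],[0,-42.5,-19.8,3.7,0,0,1.4],[0,-42.5,-19.8,3.7,0,0,1.4],[0,-42.5,-19.8,3.7,0,0,1.4],[0,-42.5,-19.8,3.7,0,0,1.4]]]'

```text
t: 1.6
position: [0.5578, 0.2715, 0.2554]
tool_rot: [0.772, 0.636, 0.0, -0.0]
ft_force: [0.3, -0.4, -0.5]
opening: 0.0004
finger_force: 0.0
```

```bash
cat > st.py <<'E'
from m import *
def st():
    s=observe();r=R.from_quat(s["tool_rot"]);q=R.from_euler('z',-1.3766)
    tip=s["position"]+r.apply([0,0,.07])
    print("t",round(s["t"],2),"tip press mm",(q.apply(tip-[.5158,.0541,0])*1e3).round(1),"toolx",q.apply(r.apply([1,0,0])).round(3),"F press",q.apply(s["ft_force"]).round(1),"open",round(s["opening"],4))
E
python3 -c "
from st import *
st();save('scene','pics/s1.png')"
```

```text
t 1.6 tip press mm [221.5   0.8 185.4] toolx [1.    0.002 0.001] F press [-0.3 -0.3 -0.5] open 0.0004
```

View pics/s1.png

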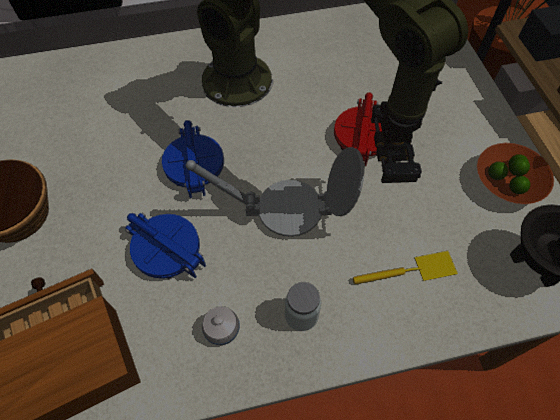

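The hand (scene (400,160)) stands behind the plate, clear of everything. Now I push steadily.

Call:
step_arm --rows '[[[0,-0.8,0,-0.1,0,0,0],[0,-1.6,0,-0.2,0,0,0],[0,-2.4,0,-0.4,0,0,0],[0,-3.2,0,-0.6,0,0,0],[0,-3.8,0,-0.7,0,0,0],[0,-4.4,0,-0.8,0,0,0],[0,-5.0,0,-0.9,0,0,0],[0,-5.6,0,-1.0,0,0,0],[0,-6.2,0,-1.1,0,0,0],[0,-6.8,0,-1.2,0,0,0],[0,-7.4,0,-1.3,0,0,0],[0,-8.0,0,-1.4,0,0,0]]]'

```text
t: 2.65
position: [0.543, 0.191, 0.2695]
tool_rot: [0.773, 0.635, 0.0, 0.0]
ft_force: [1.0, 2.7, 2.3]
opening: 0.0003
finger_force: 1.9
```

Run:
```python
from st import *
st()
for p in np.arange(1.57,-.01,-.0785):
    P=plate(p,.163,.006)*1e3; print(round(p,2),P[0].round(1)+9.5,P[2].round(1))
```

```text
t 2.65 tip press mm [139.6  -0.3 199.5] toolx [ 1.    -0.001  0.   ] F press [ 2.8 -0.5  2.3] open 0.0003
1.57 113.4 205.0
1.49 100.6 205.0
1.41 87.8 203.9
1.33 75.2 201.9
1.26 62.7 198.8
1.18 50.6 194.9
1.1 38.8 189.9
1.02 27.4 184.1
0.94 16.5 177.4
0.86 6.1 169.8
0.78 -3.5999999999999996 161.5
0.71 -12.600000000000001 152.4
0.63 -20.9 142.6
0.55 -28.4 132.2
0.47 -35.0 121.3
0.39 -40.8 109.9
0.31 -45.7 98.1
0.24 -49.6 85.9
0.16 -52.6 73.4
0.08 -54.5 60.8
-0.0 -55.5 48.0
```

Call:
step_arm --rows '[[[0,-0.7,0,-0.1,0,0,0],[0,-1.3,0,-0.2,0,0,0],[0,-2.0,0,-0.4,0,0,0],[0,-2.6,0,-0.5,0,0,0],[0,-3.3,0,-0.55,0,0,0],[0,-3.9,0,-0.55,0,0,0],[0,-4.5,0,-0.5,0,0,0],[0,-5.2,0,-0.45,0,0,0],[0,-5.8,0,-0.35,0,0,0],[0,-6.4,0,-0.25,0,0,0],[0,-7.1,0,-0.1,0,0,0],[0,-7.7,0,0.05,0,0,0],[0,-8.3,0,0.25,0,0,0],[0,-8.9,0,0.45,0,0,0],[0,-9.5,0,0.7,0,0,0],[0,-10.1,0,0.95,0,0,0],[0,-10.7,0,1.25,0,0,0],[0,-11.2,0,1.55,0,0,0],[0,-11.8,0,1.9,0,0,0],[0,-12.3,0,2.2,0,0,0]]]'

```text
t: 4.32
position: [0.5192, 0.07, 0.247]
tool_rot: [0.773, 0.635, -0.0, 0.0]
ft_force: [0.1, 1.5, 0.6]
opening: 0.0008
finger_force: 0.7
```

```bash
python3 -c "
from st import *
st();save('scene','pics/s2.png')"
```

```text
t 4.32 tip press mm [ 16.2  -0.3 177. ] toolx [ 1.    -0.001 -0.   ] F press [1.4 0.2 0.6] open 0.0008
```

View pics/s2.png

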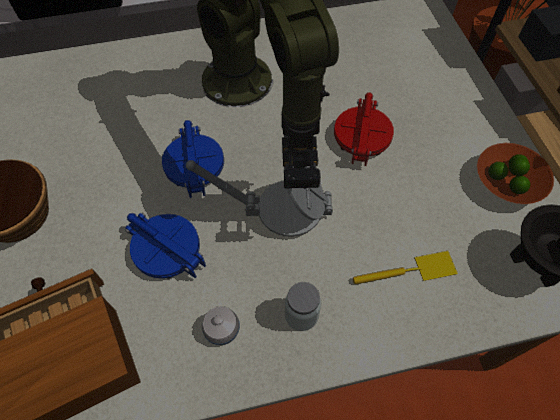

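The plate follows the fingertip at about 0.95 rad, under the hand at (305,200). The press hasn't moved, so I continue along the arc.

Call:
step_arm --rows '[[[0,-0.5,0,0.35,0,0,0],[0,-1.0,0,0.7,0,0,0],[0,-1.5,0,1.1,0,0,0],[0,-2.0,0,1.55,0,0,0],[0,-2.4,0,2.0,0,0,0],[0,-2.9,0,2.45,0,0,0],[0,-3.3,0,2.95,0,0,0],[0,-3.7,0,3.45,0,0,0],[0,-4.1,0,3.95,0,0,0],[0,-4.5,0,4.5,0,0,0],[0,-4.8,0,5.0,0,0,0],[0,-5.1,0,5.55,0,0,0],[0,-5.4,0,6.15,0,0,0],[0,-5.7,0,6.7,0,0,0],[0,-6.0,0,7.3,0,0,0],[0,-6.2,0,7.9,0,0,0],[0,-6.4,0,8.5,0,0,0],[0,-6.6,0,9.1,0,0,0],[0,-6.7,0,9.7,0,0,0],[0,-6.9,0,10.3,0,0,0]]]'

```text
t: 6.03
position: [0.5058, 0.0033, 0.1436]
tool_rot: [0.773, 0.635, -0.0, -0.0]
ft_force: [0.1, 0.3, 0.6]
opening: 0.0003
finger_force: 0.3
```

```bash
python3 -c "
from st import *
st()"
```

```text
t 6.03 tip press mm [-51.8  -0.   73.6] toolx [ 1.    -0.001  0.   ] F press [0.4 0.  0.6] open 0.0003
```

Call:
step_arm --rows '[[[0,-0.1,0,0.4,0,0,0],[0,-0.2,0,0.8,0,0,0],[0,-0.2,0,1.2,0,0,0],[0,-0.3,0,1.5,0,0,0],[0,-0.3,0,1.8,0,0,0],[0,-0.3,0,2.0,0,0,0],[0,-0.3,0,2.2,0,0,0],[0,-0.3,0,2.35,0,0,0],[0,-0.3,0,2.5,0,0,0]]]'

```text
t: 6.78
position: [0.5054, 0.0003, 0.1192]
tool_rot: [0.773, 0.635, 0.0, 0.0]
ft_force: [-0.1, -0.3, 0.5]
opening: 0.0003
finger_force: 0.3
```

```bash
python3 -c "
from st import *
st()"
```

```text
t 6.78 tip press mm [-54.8  -0.2  49.2] toolx [ 1.    -0.001 -0.   ] F press [-0.3  0.   0.5] open 0.0003
```

Call:
step_arm --rows '[[[0,0,0,0.1,0,0,0],[0,0,0,0.2,0,0,0],[0,0,0,0.2,0,0,0]]]'

```text
t: 7.03
position: [0.5054, 0.0003, 0.1181]
tool_rot: [0.773, 0.635, 0.0, -0.0]
ft_force: [-3.1, -0.1, 5.9]
opening: 0.0005
finger_force: 3.6
```

Call:
step_arm --rows '[[[0,0,0,0.1,0,0,0],[0,0,0,0.2,0,0,0],[0,0,0,0.2,0,0,0]]]'

```text
t: 7.28
position: [0.5055, 0.0002, 0.1179]
tool_rot: [0.773, 0.635, 0.0, -0.001]
ft_force: [-9.3, -1.0, 22.0]
opening: 0.0005
finger_force: 11.0
```

```bash
python3 -c "
from st import *
st()"
```

```text
t 7.28 tip press mm [-54.8  -0.3  47.9] toolx [ 1.    -0.001  0.001] F press [-2.8  8.9 22. ] open 0.0005
```

Plate home: the rib stopped at 47.9 mm with the force rising. Now I retreat and go over the lever to its outer side.

Call:
step_arm --rows '[[[0,0,0,-0.5,0,0,0],[0,0,0,-2.0,0,0,0],[0,0,0,-6.0,0,0,0],[0,0,0,-10.0,0,0,0],[0,0,0,-14.0,0,0,0],[0,0,0,-18.0,0,0,0],[0,0,0,-22.0,0,0,0],[0,0,0,-25.0,0,0,0],[0,-4.0,0,-25.0,0,0,0],[0,-8.0,0,-25.0,0,0,0],[0,-12.0,0,-25.0,0,0,0],[0,-16.0,0,-25.0,0,0,0],[0,-19.0,0,-25.0,0,0,0],[0,-22.0,0,-25.0,0,0,0],[0,-22.5,0,-25.0,0,0,0],[0,-22.5,0,-25.0,0,0,0]]]'

```text
t: 8.62
position: [0.4607, -0.223, 0.3654]
tool_rot: [0.774, 0.633, 0.0, 0.0]
ft_force: [-0.3, 0.1, 0.7]
opening: 0.0006
finger_force: 0.0
```

Run:
```python
from st import *
import pickle
st(); D={n:save(n,f"pics/{n}3.png") for n in("top","scene")}
pickle.dump(D,open("d3.pkl","wb"))
a=D["top"]["frame"][140:300,175:475,::-1]; cv2.imwrite("pics/c3.png",np.clip(cv2.resize(a,None,fx=2.5,fy=2.5,interpolation=3)*1.5,0,255).astype(np.uint8))
T=D["top"]
for n,p in (("ball",lever(2.2178,.203)),("rim",plate(0,.183,-.006)),("boss",plate(0,.12,.0155)),("hinge",np.array([.098,0,.042]))):
    print(n,((proj(T,W(p,.5158,.0541,1.3766))-[175,140])*2.5).round(0))
```

```text
t 8.62 tip press mm [-282.6    0.5  295.4] toolx [ 1.    -0.006 -0.   ] F press [0.1 0.4 0.7] open 0.0006
ball [551. 243.]
rim [346. 239.]
boss [277. 225.]
hinge [144. 205.]
```

View pics/c3.png

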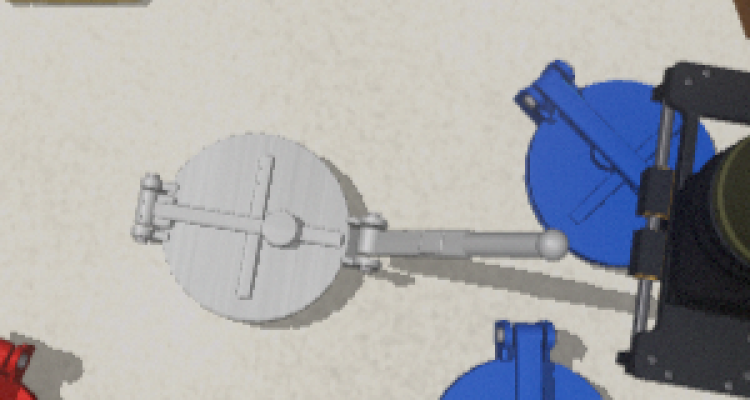

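The crop shows the plate shut flat, with the boss at (282,229). The lever is untouched, ball at (551,244), and the fit still holds. The hand is outboard of it, so I lower and push the lever up.

Call:
step_arm --rows '[[[0,0,0,3.5,0,0,0],[0,0,0,7.0,0,0,0],[0,0,0,9.8,0,0,0],[0,0.7,0,10.0,0,0,0],[0,1.4,0,10.0,0,0,0],[0,2.1,0,10.0,0,0,0],[0,2.7,0,9.8,0,0,0],[0,3.3,0,9.6,0,0,0],[0,3.9,0,9.4,0,0,0],[0,4.5,0,9.2,0,0,0],[0,5.1,0,9.0,0,0,0],[0,5.7,0,8.8,0,0,0],[0,6.3,0,8.6,0,0,0],[0,6.9,0,8.4,0,0,0],[0,7.5,0,8.2,0,0,0],[0,8.1,0,8.0,0,0,0]]]'

```text
t: 10.05
position: [0.4777, -0.1403, 0.2858]
tool_rot: [0.773, 0.635, 0.0, 0.0]
ft_force: [-1.2, -2.8, 3.2]
opening: 0.0004
finger_force: 1.6
```

Run:
```python
from st import *
st()
for p in np.arange(1.8,-.01,-.075):
    P=lever(p,.175,.015)*1e3; print(round(p,3),P[0].round(1)-9.5,P[2].round(1))
```

```text
t 10.05 tip press mm [-1.981e+02 -2.000e-01  2.158e+02] toolx [ 1.    -0.001  0.   ] F press [-3.   0.6  3.2] open 0.0004
1.8 -165.9 227.0
1.725 -153.2 230.6
1.65 -140.3 233.3
1.575 -127.2 234.9
1.5 -114.1 235.6
1.425 -100.9 235.3
1.35 -87.8 234.0
1.275 -74.8 231.8
1.2 -62.1 228.5
1.125 -49.6 224.4
1.05 -37.4 219.3
0.975 -25.7 213.3
0.9 -14.5 206.4
0.825 -3.8 198.7
0.75 6.300000000000001 190.3
0.675 15.8 181.1
0.6 24.5 171.2
0.525 32.4 160.7
0.45 39.6 149.6
0.375 45.8 138.1
0.3 51.3 126.0
0.225 55.7 113.7
0.15 59.3 101.0
0.075 61.900000000000006 88.1
0.0 63.5 75.0
```

Call:
step_arm --rows '[[[0,0.6,0,-0.2,0,0,0],[0,1.25,0,-0.5,0,0,0],[0,1.9,0,-0.75,0,0,0],[0,2.55,0,-0.95,0,0,0],[0,3.2,0,-1.1,0,0,0],[0,3.85,0,-1.3,0,0,0],[0,4.5,0,-1.5,0,0,0],[0,5.15,0,-1.6,0,0,0],[0,5.8,0,-1.75,0,0,0],[0,6.45,0,-1.85,0,0,0],[0,7.1,0,-1.9,0,0,0],[0,7.75,0,-1.95,0,0,0],[0,8.4,0,-2.0,0,0,0],[0,9.05,0,-2.0,0,0,0],[0,9.7,0,-1.95,0,0,0],[0,10.4,0,-1.9,0,0,0],[0,11.0,0,-1.8,0,0,0],[0,11.7,0,-1.7,0,0,0],[0,12.3,0,-1.6,0,0,0],[0,12.95,0,-1.45,0,0,0]]]'

```text
t: 11.72
position: [0.5026, -0.0133, 0.2997]
tool_rot: [0.773, 0.635, 0.0, 0.0]
ft_force: [-1.5, -2.1, 0.5]
opening: 0.0007
finger_force: 0.6
```

```bash
python3 -c "
from st import *
st();save('scene','pics/s4.png')"
```

```text
t 11.72 tip press mm [-6.870e+01 -1.000e-01  2.297e+02] toolx [ 1.    -0.001  0.   ] F press [-2.3  1.1  0.5] open 0.0007
```

View pics/s4.png

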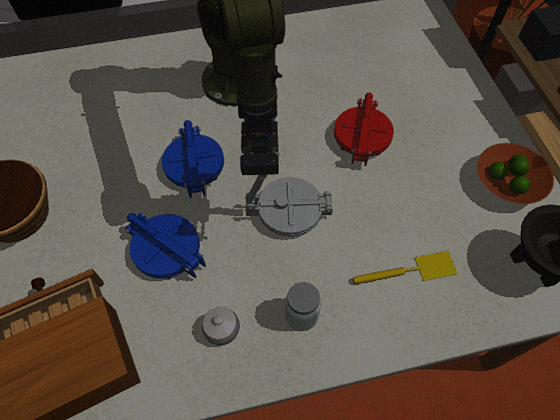

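The lever is past upright and follows the finger (tip hidden by the hand at (260,170)). The plate is shut and the press is unmoved, so I continue over.

Call:
step_arm --rows '[[[0,0.65,0,0.1,0,0,0],[0,1.3,0,0.3,0,0,0],[0,1.9,0,0.55,0,0,0],[0,2.5,0,0.8,0,0,0],[0,3.1,0,1.05,0,0,0],[0,3.7,0,1.35,0,0,0],[0,4.3,0,1.65,0,0,0],[0,4.85,0,2.0,0,0,0],[0,5.4,0,2.35,0,0,0],[0,5.95,0,2.7,0,0,0],[0,6.5,0,3.1,0,0,0],[0,7.0,0,3.5,0,0,0],[0,7.5,0,3.95,0,0,0],[0,8.0,0,4.4,0,0,0],[0,8.45,0,4.85,0,0,0],[0,8.9,0,5.35,0,0,0],[0,9.3,0,5.85,0,0,0],[0,9.7,0,6.35,0,0,0],[0,10.1,0,6.9,0,0,0],[0,10.5,0,7.45,0,0,0]]]'

```text
t: 13.43
position: [0.5228, 0.0893, 0.2246]
tool_rot: [0.773, 0.635, -0.0, -0.0]
ft_force: [-0.2, -0.2, 0.8]
opening: 0.0006
finger_force: 0.3
```

```bash
python3 -c "
from st import *
st()"
```

```text
t 13.43 tip press mm [ 3.590e+01 -1.000e-01  1.546e+02] toolx [ 1.    -0.001 -0.   ] F press [-0.2  0.1  0.8] open 0.0006
```

Call:
step_arm --rows '[[[0,0.35,0,0.5,0,0,0],[0,0.7,0,1.1,0,0,0],[0,1.0,0,1.7,0,0,0],[0,1.25,0,2.25,0,0,0],[0,1.5,0,2.85,0,0,0],[0,1.75,0,3.5,0,0,0],[0,2.0,0,4.1,0,0,0],[0,2.15,0,4.7,0,0,0],[0,2.35,0,5.35,0,0,0],[0,2.5,0,6.0,0,0,0],[0,2.6,0,6.5,0,0,0],[0,2.65,0,6.9,0,0,0],[0,2.7,0,7.2,0,0,0],[0,2.75,0,7.45,0,0,0],[0,2.75,0,7.65,0,0,0],[0,2.75,0,7.8,0,0,0]]]'

```text
t: 14.77
position: [0.5282, 0.1162, 0.1472]
tool_rot: [0.773, 0.635, 0.0, -0.0]
ft_force: [-1.0, 1.1, -0.6]
opening: 0.0004
finger_force: 0.2
```

Call:
step_arm --rows '[[[0,0,0,0.1,0,0,0],[0,0,0,0.2,0,0,0],[0,0,0,0.2,0,0,0]]]'

```text
t: 15.02
position: [0.5282, 0.116, 0.1452]
tool_rot: [0.773, 0.635, 0.0, 0.0]
ft_force: [-0.2, -0.0, 0.1]
opening: 0.0005
finger_force: 0.0
```

```bash
python3 -c "
from st import *
st()"
```

```text
t 15.02 tip press mm [63.2 -0.2 75.2] toolx [ 1.    -0.001  0.   ] F press [-0.1  0.2  0.1] open 0.0005
```

Call:
step_arm --rows '[[[0,0,0,0.1,0,0,0],[0,0,0,0.15,0,0,0],[0,0,0,0.15,0,0,0]]]'

```text
t: 15.27
position: [0.5283, 0.116, 0.1449]
tool_rot: [0.773, 0.635, 0.0, -0.0]
ft_force: [-2.3, 0.0, 7.1]
opening: 0.0008
finger_force: 3.6
```

```bash
python3 -c "
from st import *
st()"
```

```text
t 15.27 tip press mm [63.2 -0.3 74.9] toolx [ 1.    -0.001  0.001] F press [-0.4  2.2  7.1] open 0.0008
```

Call:
step_arm --rows '[[[0,0,0,0.1,0,0,0],[0,0,0,0.1,0,0,0]]]'

```text
t: 15.43
position: [0.5284, 0.116, 0.1448]
tool_rot: [0.773, 0.635, 0.0, -0.0]
ft_force: [-4.4, -0.4, 13.4]
opening: 0.0005
finger_force: 6.4
```

Call:
step_arm --rows '[[[0,0,0,-0.3,0,0,0],[0,0,0,-1.0,0,0,0],[0,0,0,-4.0,0,0,0],[0,0,0,-8.0,0,0,0],[0,0,0,-12.0,0,0,0],[0,0,0,-16.0,0,0,0],[0,0,0,-18.0,0,0,0],[0,4.0,0,-18.0,0,0,0],[0,8.0,0,-18.0,0,0,0],[0,12.0,0,-18.0,0,0,0],[0,16.0,0,-18.0,0,0,0],[0,20.0,0,-18.0,0,0,0],[0,22.0,0,-18.0,0,0,0],[0,22.0,0,-18.0,0,0,0]]]'

```text
t: 16.6
position: [0.5691, 0.3389, 0.3212]
tool_rot: [0.77, 0.638, -0.0, -0.001]
ft_force: [-1.1, 0.0, -0.1]
opening: 0.0002
finger_force: 0.0
```

Run:
```python
from st import *
st()
o=[]
for n,(v,u) in (("top",(60,150)),("scene",(100,140))):
    d=save(n,f"pics/{n}5.png");a=d["frame"][v:v+220,u:u+300,::-1];o.append(cv2.resize(a,(400,293),interpolation=3))
    for k,p in (("lo",[0,0,.028]),("ball",lever(0,.203)),("pivot",np.array([-.102,0,.06])),("boss",plate(0,.12,.0155))): print(n,k,((proj(d,W(p,.5158,.0541,1.3766))-[u,v])*1.333).round(0))
cv2.imwrite("pics/c5.png",np.clip(np.hstack(o)*1.5,0,255).astype(np.uint8))
```

```text
t 16.6 tip press mm [289.9   2.8 251.2] toolx [1.    0.008 0.001] F press [-0.2  1.1 -0.1] open 0.0002
top lo [168. 226.]
top ball [107. 213.]
top pivot [229. 234.]
top boss [181. 226.]
scene lo [200. 140.]
scene ball [252. 128.]
scene pivot [147. 133.]
scene boss [188. 132.]
```

View pics/c5.png

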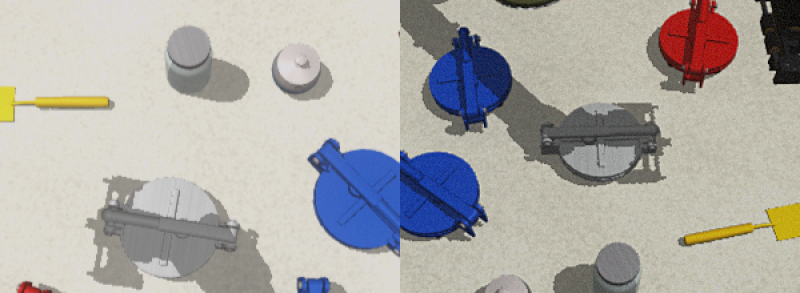

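The press is closed. The lever lies home: the ball shows at about (107,214) against (107,213) predicted for angle 0. Everything else is undisturbed and the hand is clear.

```bash
python3 -c "
from rig import manip
print(manip.hand_in())"
```

```text
the job is handed in; nothing more can be done
None
```

The job is handed in: the plate is shut flat, the lever lies home on top of it, the press and everything around it look undisturbed in the last pictures, and the hand is clear, at 16.6 s of the 64 s allowed.

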